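# Clamp a laminate panel in the edge-sanding jig with its quarter-turn thumbscrew

## Robot

A 6-joint arm with a two-finger parallel gripper is mounted at the origin on a cart in front of the work surface, level with it; the furniture and walls round the work are solid. World frame = base frame: x ahead of the robot, y to its left, z up, the work surface at z = 0. Lengths are in mm, angles in degrees, forces in N, time in s.
With the tool pointing down it reaches from about 300 to 850 mm from the base axis. Payload 4.2 kg.
Tool frame: the origin (TCP) lies between the finger pads; the fingertips stand 19 mm ahead of it and the grasp point (between the pads) is the TCP; z points along the fingers, x is the direction in which the jaws open and shut, and the axes are right-handed (so a half turn about z gives the same grasp; the last joint's range is limited). The gripper opens to 91 mm and grips with 3 to 60 N. Pads are 32 mm wide; open, the fingers measure 118 mm over their backs; the gripper's body (76 mm by 178 mm) begins 60 mm behind the grasp point.
Start: joints at [75.516, 18.312, 89.639, -0, 72.044, -1.146], TCP at [132.655, 559.503, 232.976] pointing down, gripper open.
Joint ranges: [-177.97, 177.97], [-48.28, 115.42], [12.27, 149.76], [-77.06, 257.06], [2.81, 150.46], [-146.56, 146.56]. Speed limits (degrees/s): [147.25, 147.25, 180, 180, 180, 180].

## Interface

Orientations are given as [roll, pitch, yaw] about the fixed x, y, z axes, in that order (R = Rz(yaw) Ry(pitch) Rx(roll)).
In Python, from workcell import sensors, grab_frame, env gives the robot as it stands.
- The arm moves only by the tool servo_tool, never from a script. Its argument "motion" is one flat list of numbers, 7 for each row, row after row: the shift along the world's x, y, z in mm, then the turn, a rotation vector about the world's x, y, z in rad, then the opening in per cent of the stroke, from 0 (shut) to 100 (fully open). In form: [x, y, z, rx, ry, rz, grip, x, y, z, rx, ry, rz, grip, ...]. A call has 1 to 10 rows; each row shifts and turns the commanded pose from where the row before left it; what a row does not reach is not made up. A row lasts 1/12 s, in which the tool goes at most 41.7 mm and 7.16 degrees, less where a joint would pass 70% of its speed; a pose out of reach is approached as far as the arm can. A call with a gripper value outside its range is refused whole. The fingers move at their own pace and stop on an object; "newtons" is the grip in N (left out, the last holds). Time passes only in rows, so rows that do not move let the fingers close. It gives the time, the measured TCP pose, the force and the opening at its end, in the units of the state.
- sensors.state(): the state, without advancing time (a new reading comes with each control period).
- grab_frame(name): name is "side" or "top"; returns a dict with "image" (420x560x3 uint8, red, green, blue), "depth" (420x560 float32, mm along the optical axis (not along the pixel's ray), 0 where there is no reading), "fx", "fy", "cx", "cy" (pixels), "dist_coeffs" ([k1, k2, p1, p2, k3] as OpenCV has them; the pictures are not rectified), "extrinsics" (4x4, takes a point from camera to world coordinates). Camera axes: x right, y up, looking along -z (the intrinsics and any distortion apply to the point x, -y, -z); pixel columns grow to the right and rows downward; lengths in mm; the calibration is good to about 2 mm. A picture is of the moment at which its call begins.
- env.job_done(): hands the job in, once; it reports no verdict.
The state is a dict: "time_s": time; "qpos": joint angles; "qvel": joint speeds; "effort": joint torques, N m; "ee_pos": TCP position; "ee_rot": TCP orientation; "force": force on the tool from outside, world axes, zero at the start; "torque": the same for the moment, N m; "gripper_width": finger opening in mm.
Only numpy, scipy, OpenCV 4.12 (cv2) and the standard library are available. Lean on these libraries where they do the work, as an engineer would, in place of code of your own. Each camera call takes 0.05 s, during which the arm holds its last target.

## Task

Clamp the panel in the sanding jig so its edge can be dressed: swing the strap across until its slot lies over the anchor, put the red thumbscrew down through the strap and the anchor plate beneath it, then press it down against the spring and give it its clockwise quarter turn so it locks and stays when you let go. Feel for the anchor's slot with light pressure, never force the screw, and do not disturb the things round about.

Things in the scene. Friction and masses are not known exactly. Their poses are not given: they have to be found in the camera images.
- jig: the fixed jig: plywood board 150 (x) by 250 (y) by 18 mm; origin at the centre of its underside on the table, x away from the robot at yaw 0, z up. On it, at (0, 95) mm the strap's pivot, at (0, -65) mm the anchor: an aluminium channel 100 mm long (x), 57 mm wide, its lips 53 mm above the table
- anchor (a point): middle of the anchor channel, 52 mm above the table, level with the top of the brass anchor plate in it (68 by 45 mm, 4 mm thick); axes as the jig's. The plate floats stiffly along the jig's x (5 N shifts it): it stands anywhere within 12 mm of this point, and where is not reported. In its middle is a slot 10 mm wide (jig x), 32 mm long (jig y), through to free space below
- strap: grey strap, 44 mm wide, 6 mm thick, 220 mm long, along its own -y; origin on the pivot at its underside, 62 mm above the table. Its axes agree with the jig's when it lies across, over the anchor; it starts 0.5 to 1.1 rad anticlockwise from there (from above), swung to the jig's +x. Light friction (0.4 N at the slot). It can be pressed down 8.5 mm: 4 N to start, 0.8 N/mm, from 1 mm on 1.8 N/mm
- strap_knob (a point): middle of the black knob on the strap, a round grip 17 to 21 mm across and 35 mm tall (strap top to knob top), 78 mm from the pivot along the strap; this point is 20 mm above the strap's top face; axes as the strap's
- strap_slot (a point): centre of the strap's slot at the strap's top face (68 mm above the table when free), 160 mm from the pivot; the slot is 12 mm wide (strap x) and 34 mm long (strap y); axes as the strap's
- screw_grip (a point): middle of the thumbscrew's upright red blade, 10 mm thick (screw x), 36 mm wide (y), its top 15 mm above this point; z up. Below: collar 30 mm across, its top 20.5 and underside 25.5 mm below this point; shank 8 mm thick; at the foot, 49 mm below, a cross lug 28 mm long (y), 8 wide (x), 6 tall, lower edges rounded 2 mm. 60 g. Starts upright in a slot of the bit stand, collar on the wood
- screw_foot (a point): foot of the thumbscrew, on its axis; axes as the screw's. 52 mm above the table with the lug standing on the anchor plate; 44.5 mm when in, the collar just on the strap; pressed to 39 mm (about 13 N) the lug is below the plate's cams and turns 75 degrees clockwise (from above) to a stop, not the other way; let go, it springs up to 42 mm, locked
- bit_stand: fixed wooden bit stand, 46 by 130 by 40 mm tall, origin at the centre of its underside, with the screw's slot 34 mm from its centre along its own -y and four drill bits along its +y half, sticking up at most 34 mm
- panel: the loose laminate panel, cream top, 135 by 86 by 8 mm, lying on the jig against its fence and between two pins, its front edge over the board's edge; origin at the centre of its underside
- resin_pot: bystander, heavy and fixed: clear plastic mixing pot, 130 mm across, 138 mm tall, origin at the centre of its underside; it and the bit stand stand on either side of the jig
- sanding_block: bystander: sanding block, 62 by 115 by 31 mm, origin at the centre of its underside
- spray_can: bystander: spray can, 67 mm across, 205 mm tall, origin at the centre of its underside
- carton: bystander: plain white carton, 55 by 130 by 50 mm tall, origin at the centre of its underside
Mind the look-alikes: they are no part of the job. Leave any blue or purple look-alike of the part that bears screw_grip alone.

How it is judged (in metres and radians):
On the way, in this order (a step that is already met when the one before it is completed fails the run):
1. the strap is swung across, its slot within 18 mm of the middle of the anchor, the screw not yet in the anchor (horizontal distance between strap_slot and anchor below 0.018 m and z of screw_foot in the frame of anchor above -0.003 m), for 0.1 s.
2. the thumbscrew is down through the slots of strap and anchor plate, lug below the plate, not yet turned (z of screw_foot in the frame of anchor below -0.009 m and horizontal distance between screw_foot and strap_slot below 0.006 m and angle between the x axis of screw_foot and the x axis of jig, either way round below 0.4 rad).
At the end, for the whole second after the job is handed in: the screw stands upright through strap slot (within 5 mm of its middle) and anchor plate, turned at least 1.1 rad from the slot, sprung up into its rest (foot 8.5 to 11.5 mm below the plate top, within 16 mm along and 5 mm across the channel); the pad presses the panel (over 0.4 N), at rest (z of screw_foot in the frame of anchor between -0.0115 and -0.0085 m and x of screw_foot in the frame of anchor between -0.016 and 0.016 m and y of screw_foot in the frame of anchor between -0.005 and 0.005 m and horizontal distance between screw_foot and strap_slot below 0.005 m and angle between the x axis of screw_foot and the x axis of jig, either way round above 1.1 rad and angle between screw_foot's own z axis and vertical below 0.12 rad and contact force between strap and panel above 0.4 N and linear speed of panel below 0.02 m/s); the robot touches nothing.
It fails at once if the screw is forced against jig, strap or anchor plate (over 45 N) (contact force between thumbscrew and jig above 45 N).
It fails at once if the panel is shifted more than 8 mm in the jig (distance of panel from where it was at the start of the episode above 0.008 m).
It fails at once if a bystander is moved more than 15 mm (distance of any of sanding_block, carton, spray_can from where it was at the start of the episode above 0.015 m).
It also fails if it takes over 67 s, if anything falls off the work surface, if the arm or the gripper's body presses on something with over 40 N, if the wrist force passes 120 N, or if a joint passes its speed limit or range.

## Working session

There is one attempt and no reset: what is moved stays moved. The work goes in short steps, Python scripts to look and compute and a tool call to move; the robot and the scene stay as the last step left them, time stands still between calls to the robot, and variables do not carry over. Pictures are saved under pics/ and viewed, and the job is handed in when it is done.

Besides the shell and the picture viewer there is one more tool, called as a command line: name --argument value ..., lists and objects as JSON in quotes. servo_tool: Moves the arm, as the interface text tells. Its arguments: {"type":"object","properties":{"motion":{"type":"array"},"newtons":{"type":"number"}},"required":["motion"]}

```bash
mkdir -p pics; ls; cat > h.py <<'E'
import numpy as np, cv2
from workcell import sensors, grab_frame, env
def K(f): return np.array([[f['fx'],0,f['cx']],[0,f['fy'],f['cy']],[0,0,1.]])
def rays(f,uv):
    uv=np.asarray(uv,float).reshape(-1,1,2)
    n=cv2.undistortPoints(uv,K(f),np.array(f['dist_coeffs'],float)).reshape(-1,2)
    d=np.c_[n[:,0],-n[:,1],-np.ones(len(n))]
    E=np.array(f['extrinsics']); return E[:3,3], d@E[:3,:3].T   # scale = depth
def onz(f,uv,z):
    o,d=rays(f,uv); t=(z-o[2])/d[:,2]; return o+t[:,None]*d
def cloud(f):
    h,w=f['depth'].shape; v,u=np.mgrid[:h,:w]
    o,d=rays(f,np.c_[u.ravel(),v.ravel()]); P=o+d*f['depth'].reshape(-1,1)
    return P.reshape(h,w,3)
def proj(f,P):
    E=np.linalg.inv(np.array(f['extrinsics'])); P=np.atleast_2d(P)@E[:3,:3].T+E[:3,3]
    Q=P*[1,-1,-1]
    return cv2.projectPoints(Q,np.zeros(3),np.zeros(3),K(f),np.array(f['dist_coeffs'],float))[0].reshape(-1,2)
def save(f,n): cv2.imwrite('pics/'+n+'.png',f['image'][...,::-1])
E
python3 - <<'E'
from h import *
import pickle
for n in('side','top'):
    f=grab_frame(n); save(f,n+'0'); pickle.dump(f,open(n+'0.pkl','wb')); print(n,np.array(f['extrinsics']).round(2).tolist(),f['fx'],f['dist_coeffs'])
print(sensors.state())
E
```

```text
pics
side [[0.97, 0.17, -0.15, 404.21], [-0.23, 0.68, -0.7, -678.09], [-0.02, 0.71, 0.7, 701.33], [0.0, 0.0, 0.0, 1.0]] 389.0771402965492 [-0.03783247  0.          0.          0.          0.        ]
top [[-0.23, 0.94, -0.26, 179.71], [-0.97, -0.22, 0.06, 40.15], [-0.0, 0.26, 0.97, 1393.85], [0.0, 0.0, 0.0, 1.0]] 482.3112705359104 [-0.15176788  0.          0.          0.          0.        ]
{'time_s': 0.1, 'qpos': array([ 7.55154574e+01,  1.83475631e+01,  8.96995807e+01, -2.20542907e-03,
        7.20434632e+01, -1.14514755e+00]), 'qvel': array([-0.0558354 , -0.01603093, -0.19225141,  0.03839527, -0.03254821,
       -0.03580371]), 'effort': array([ 7.14991020e-04, -4.13330233e+01, -2.32509005e+01,  7.31147826e-02,
        4.21978743e-02, -6.56029079e-05]), 'ee_pos': array([132.56095014, 559.07801345, 232.20737192]), 'ee_rot': array([1.79999714e+02, 9.06309097e-02, 7.66612863e+01]), 'force': array([ 0.39739612,  0.29225356, -0.17145713]), 'torque': array([-0.02012465,  0.00806843, -0.00134929]), 'gripper_width': 91.21932291225197}
```

View pics/side0.png

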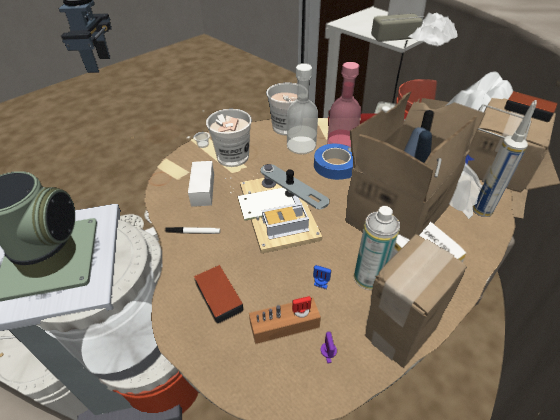

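View pics/top0.png

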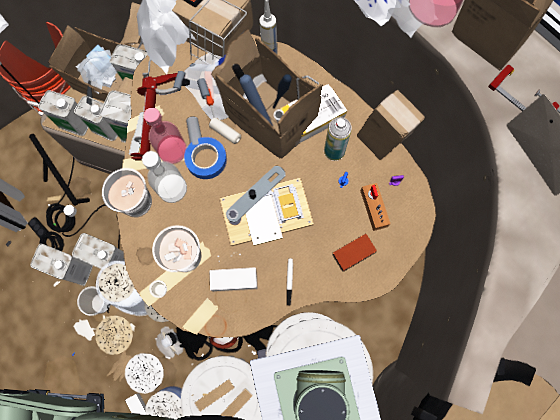

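```bash
python3 - <<'E'
from h import *
import pickle
f=pickle.load(open('top0.pkl','rb')); s=pickle.load(open('side0.pkl','rb'))
cv2.imwrite('pics/t1.png',cv2.resize(f['image'][120:280,200:420,::-1],None,fx=3.6,fy=3.6,interpolation=cv2.INTER_CUBIC))
cv2.imwrite('pics/s1.png',cv2.resize(s['image'][150:370,180:360,::-1],None,fx=2.7,fy=2.7,interpolation=cv2.INTER_CUBIC))
E
```

```text
(no output)
```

View pics/t1.png

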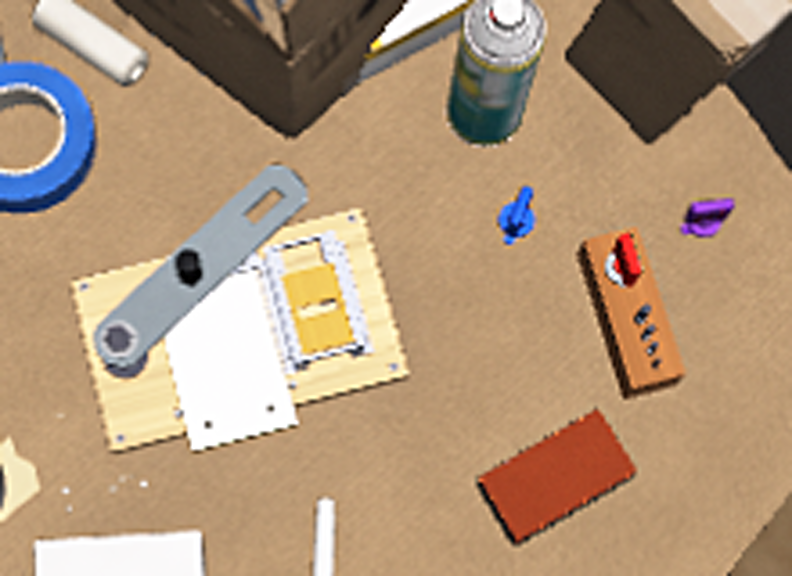

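View pics/s1.png

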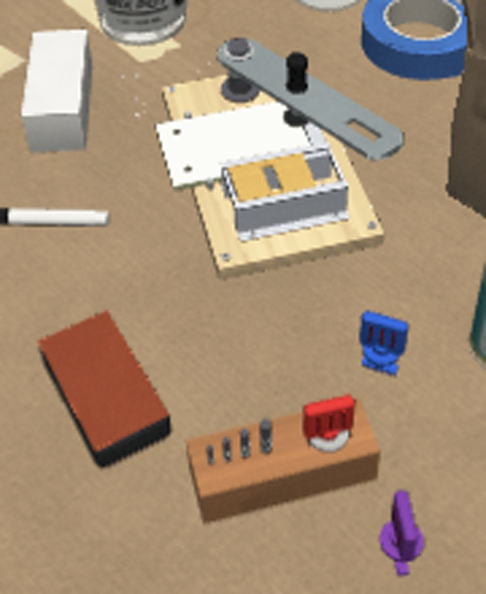

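```bash
cat > m.py <<'E'
from h import *
import pickle
f=pickle.load(open('top0.pkl','rb')); s=pickle.load(open('side0.pkl','rb'))
def mask(im,lo,hi):
    return cv2.inRange(cv2.cvtColor(im,cv2.COLOR_RGB2HSV),np.array(lo),np.array(hi))
def big(m,roi):
    z=np.zeros_like(m); x0,y0,x1,y1=roi; z[y0:y1,x0:x1]=m[y0:y1,x0:x1]
    return z
E
python3 - <<'E'
from m import *
c=np.array([(72,283),(358,210),(408,377),(112,450)])/3.6+[199.6,119.6]
P=onz(f,c,18);print('jig corners\n',P.round(1), P.mean(0), np.linalg.norm(P-np.roll(P,1,0),axis=1).round(1))
c2=np.array([(163,88),(222,276),(383,240)])/2.7+[179.7,149.7]
P=onz(s,c2,18);print('side jig\n',P.round(1))
for nm,g,roi in(('top',f,(200,160,320,260)),('side',s,(230,180,330,250))):
    for px in [(288,200)] if nm=='top' else [(270,215)]:
        print(nm,g['image'][px[1],px[0]],cv2.cvtColor(g['image'],cv2.COLOR_RGB2HSV)[px[1],px[0]])
# red
for nm,g in(('top',f),('side',s)):
    h=cv2.cvtColor(g['image'],cv2.COLOR_RGB2HSV)
    m=((h[...,0]<6)|(h[...,0]>174))&(h[...,1]>200)&(h[...,2]>120)
    m=m.astype(np.uint8); n,l,st,ce=cv2.connectedComponentsWithStats(m)
    for i in range(1,n):
        if st[i,4]>15: print(nm,st[i],ce[i].round(1), onz(g,ce[i],62).round(1))
C=cloud(f);Cs=cloud(s)
print('strap pts',[C[v,u].round(1).tolist() for u,v in((233,214),(270,178),(250,200),(252,193))])
print('depth board',C[236,232].round(1),'stand',C[220,383].round(1),'table',C[250,290].round(1), 'side table',Cs[250,270].round(1),'panel',C[220,262])
E
```

```text
jig corners
 [[ 626.4  144.9   18. ]
 [ 634.6 -100.8   18. ]
 [ 485.6 -107.1   18. ]
 [ 480.8  140.2   18. ]] [556.86644152  19.28700153  18.        ] [145.7 245.9 149.1 247.4]
side jig
 [[ 483.   139.7   18. ]
 [ 491.1 -115.4   18. ]
 [ 634.8 -109.6   18. ]]
top [241 203  94] [ 22 156 241]
side [229 189 107] [ 20 136 229]
top [491  65  22  23 171] [501.5  75.9] [[ 816.5 -822.7   62. ]]
top [142  73  35  16 201] [155.9  80.1] [[1043.4  268.1   62. ]]
top [26 74 33 16 68] [43.2 83.4] [[1133.8  641.1   62. ]]
top [38 77 25 16 58] [51. 86.] [[1116.2  614.7   62. ]]
top [11 84 17 10 48] [19.1 88.7] [[1138.5  728.    62. ]]
top [62 86  8  8 19] [65.6 89.5] [[1088.8  565.4   62. ]]
top [145  89   8  21  96] [148.3  98. ] [[985.8 300.4  62. ]]
top [23 95 12  6 20] [28.3 98.2] [[1092.7  696.    62. ]]
top [553 102   6   7  24] [555.5 104.8] [[ 681.7 -971.2   62. ]]
top [138 119  11  35 149] [143.7 137.4] [[855.1 332.5  62. ]]
top [372 185   6  11  34] [374.6 190.3] [[ 533.8 -301.7   62. ]]
strap pts [[552.0, 112.0, 79.7], [660.8, -16.3, -0.9], [585.8, 56.8, 65.5], [592.9, 46.7, 103.3]]
depth board [504.5 131.3  20.2] stand [ 443.9 -303.    54.9] table [430.  -25.1  -1.9] side table [ 511.9 -105.5    7.3] panel [530.21074798  35.68909524  25.96534958]
```

```bash
cat >> m.py <<'E'
def edge(g,a,b,half=3,n=40,sgn=0):
    """subpixel line along a->b (pixels); returns point, dir"""
    im=cv2.GaussianBlur(g['image'].astype(np.float32),(0,0),0.7)
    a=np.array(a,float);b=np.array(b,float);d=(b-a)/np.linalg.norm(b-a);nn=np.array([-d[1],d[0]])
    t=np.arange(-half,half+.01,.25);pts=[]
    for k in np.linspace(.12,.88,n):
        p=a+(b-a)*k; q=p+t[:,None]*nn
        pr=np.stack([cv2.remap(im[...,c],q[:,:1].astype(np.float32),q[:,1:].astype(np.float32),cv2.INTER_LINEAR)[:,0] for c in range(3)],1)
        gr=np.gradient(pr,axis=0); w=np.linalg.norm(gr,axis=1) if sgn==0 else np.clip(sgn*gr.sum(1),0,None)
        i=w.argmax(); sl=slice(max(0,i-4),i+5); pts.append(p+nn*(t[sl]*w[sl]).sum()/w[sl].sum())
    pts=np.array(pts,np.float32)
    v=cv2.fitLine(pts,cv2.DIST_HUBER,0,.01,.01).ravel()
    res=np.abs((pts-v[2:])@np.array([-v[1],v[0]]))
    return v[2:],v[:2],np.median(res)
def inter(l1,l2):
    A=np.c_[l1[1],-l2[1]];t=np.linalg.solve(A,l2[0]-l1[0]);return l1[0]+t[0]*l1[1]
def quad(g,c,z,**k):
    L=[edge(g,c[i],c[(i+1)%4],**k) for i in range(4)]
    p=np.array([inter(L[i-1],L[i]) for i in range(4)])
    P=onz(g,p,z)
    e=np.roll(P,-1,0)-P
    print('px',p.round(1).tolist(),'res',[round(float(l[2]),2) for l in L]);print(P[:,:2].round(1).tolist(),'ctr',P.mean(0)[:2].round(1),'len',np.linalg.norm(e,axis=1).round(1),'ang',np.degrees(np.arctan2(e[:,1],e[:,0])).round(1))
    return P
E
python3 - <<'E'
from m import *
T=lambda c:np.array(c)/3.6+[199.6,119.6]
S=lambda c:np.array(c)/2.7+[179.7,149.7]
def crop(g,x0,y0,x1,y1,k,n): cv2.imwrite('pics/'+n,cv2.resize(g['image'][y0:y1,x0:x1,::-1],None,fx=k,fy=k,interpolation=cv2.INTER_CUBIC))
crop(f,216,160,316,248,8,'t2.png'); crop(s,236,160,326,235,8,'s2.png')
crop(f,330,165,410,235,8,'t3.png'); crop(s,240,285,330,355,8,'s3.png')
E
```

```text
(no output)
```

View pics/t2.png

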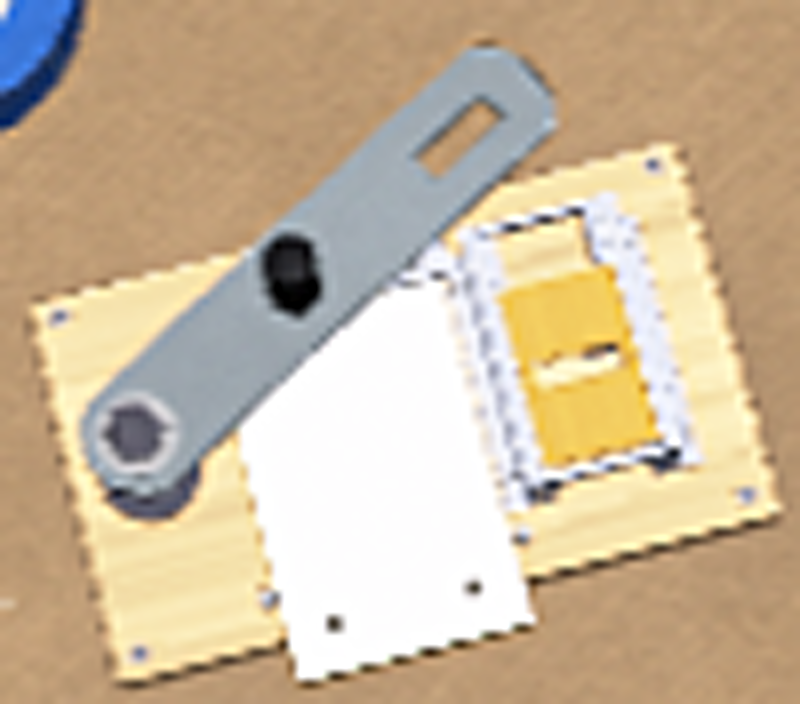

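View pics/s2.png

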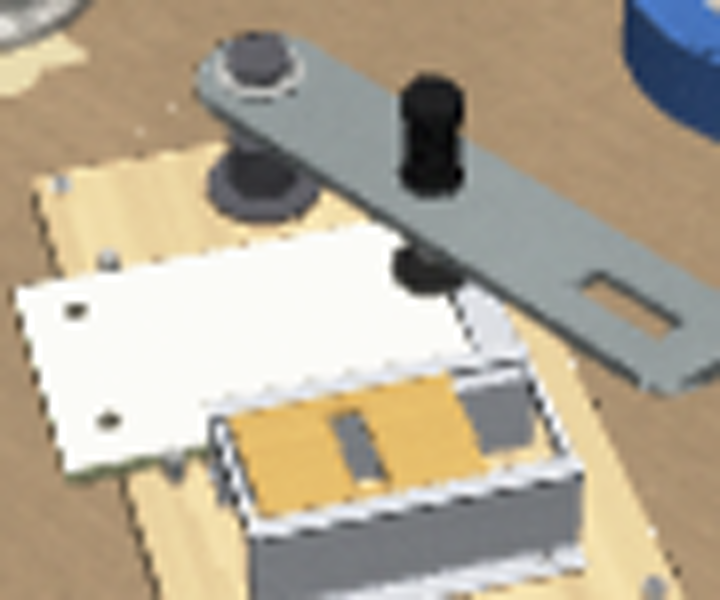

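View pics/t3.png

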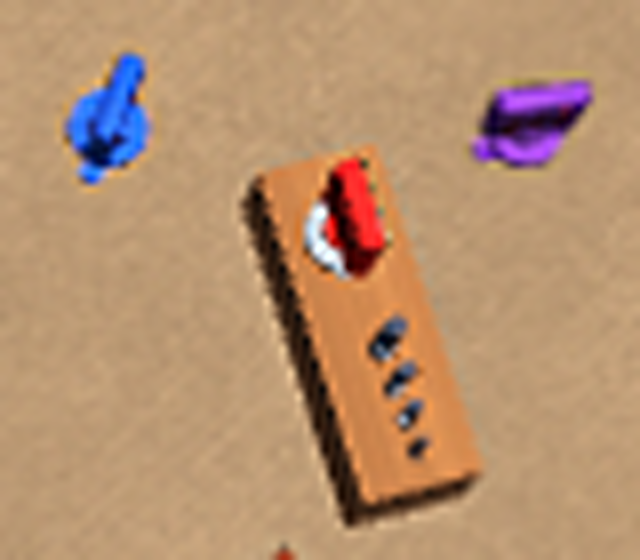

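View pics/s3.png

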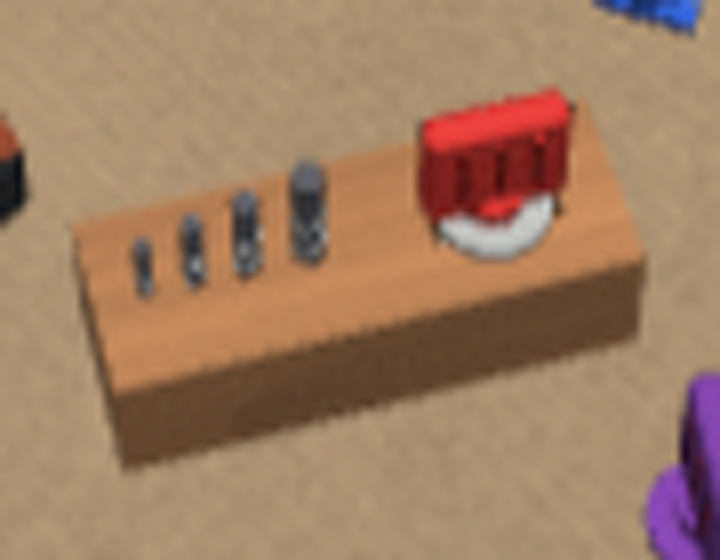

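```bash
python3 - <<'E'
from m import *
def R(c,x0,y0,k=8.): return (np.array(c)+.5)/k-.5+[x0,y0]
print('board top');quad(f,R([(35,305),(675,148),(780,515),(120,682)],216,160),18,half=2)
print('channel top lips z53 (brass top52)');quad(f,R([(500,292),(612,265),(660,445),(545,468)],216,160),52,half=1.5)
print('brass side');quad(s,R([(230,418),(450,375),(485,468),(258,518)],236,160),52,half=1.2)
print('slot side');quad(s,R([(330,415),(365,408),(387,475),(352,485)],236,160),52,half=1.2)
print('strap slot top');quad(f,R([(412,155),(482,96),(508,118),(437,178)],216,160),68,half=1.2)
print('strap slot side');quad(s,R([(580,285),(602,271),(682,322),(665,338)],236,160),68,half=1.2)
print('stand top');quad(f,R([(262,178),(375,147),(480,470),(362,502)],330,165),40,half=1.5)
print('stand side');quad(s,R([(75,228),(590,105),(643,262),(118,390)],240,285),40,half=1.5)
print('blade top z77? (top)');quad(f,R([(330,165),(362,160),(384,240),(352,250)],330,165),80.5,half=1)
print('blade side');quad(s,R([(424,123),(560,92),(572,108),(434,142)],240,285),80.5,half=1)
for nm,g,c,x0,y0 in(('top',f,(134,430),216,160),('side',s,(258,62),236,160)): print('pivot',nm,onz(g,R(c,x0,y0),72).round(1))
E
```

```text
board top
px [[219.3000030517578, 197.39999389648438], [299.79998779296875, 177.60000610351562], [313.1000061035156, 223.60000610351562], [230.6999969482422, 244.8000030517578]] res [0.29, 0.14, 0.28, 0.14]
[[629.2, 145.3], [635.2, -103.4], [487.8, -108.3], [480.2, 140.2]] ctr [558.1  18.5] len [248.8 147.5 248.6 149.1] ang [ -88.6 -178.1   91.7    2. ]
channel top lips z53 (brass top52)
px [[277.70001220703125, 196.1999969482422], [292.0, 192.5], [298.29998779296875, 214.6999969482422], [283.70001220703125, 218.1999969482422]] res [0.06, 0.1, 0.11, 0.12]
[[583.0, -24.0], [584.5, -67.1], [515.2, -69.4], [514.5, -26.1]] ctr [549.3 -46.6] len [43.1 69.4 43.3 68.5] ang [ -87.9 -178.1   90.9    1.8]
brass side
px [[264.0, 211.39999389648438], [291.29998779296875, 206.0], [296.79998779296875, 218.5], [268.20001220703125, 224.5]] res [0.09, 0.09, 0.1, 0.13]
[[517.1, -22.0], [585.1, -19.6], [586.7, -63.9], [517.5, -66.5]] ctr [551.6 -43. ] len [68.1 44.3 69.2 44.5] ang [   2.   -88.  -177.8   90.6]
slot side
px [[276.5, 211.6999969482422], [280.70001220703125, 210.1999969482422], [284.20001
[... 1586 characters left out ...]
p z77? (top)
px [[371.29998779296875, 185.10000610351562], [374.6000061035156, 184.10000610351562], [377.6000061035156, 195.0], [374.0, 195.6999969482422]] res [0.07, 0.07, 0.02, 0.13]
[[546.2, -292.2], [546.9, -302.4], [513.2, -301.6], [513.8, -290.9]] ctr [ 530.  -296.8] len [10.2 33.6 10.7 32.4] ang [-86.2 178.6  87.1  -2.3]
blade side
px [[292.1000061035156, 299.6000061035156], [309.0, 295.79998779296875], [311.5, 298.5], [293.6000061035156, 303.0]] res [0.08, 0.07, 0.03, 0.06]
[[514.4, -292.7], [547.1, -292.2], [550.0, -298.9], [515.1, -300.3]] ctr [ 531.7 -296. ] len [32.7  7.3 34.9  7.7] ang [   0.7  -67.2 -177.8   95.4]
pivot top [[556.6 114.   72. ]]
pivot side [[557.3 117.2  72. ]]
```

```bash
python3 - <<'E'
from m import *
C=cloud(f).reshape(-1,3); C=np.r_[C,cloud(s).reshape(-1,3)]
C=C[(C[:,2]>60)&(C[:,2]<600)]
# grid max height
for x in range(200,900,50):
    print(x,[int(np.percentile(q,98)) if len(q:=C[(abs(C[:,0]-x)<25)&(abs(C[:,1]-y)<25),2])>8 else 0 for y in range(600,-450,-50)])
E
```

```text
200 [337, 599, 599, 0, 0, 0, 0, 0, 0, 0, 0, 0, 0, 0, 0, 0, 0, 0, 0, 0, 0]
250 [0, 0, 0, 0, 0, 0, 0, 0, 0, 0, 0, 0, 0, 0, 0, 0, 0, 0, 0, 0, 0]
300 [0, 0, 0, 0, 0, 0, 0, 0, 0, 0, 0, 0, 0, 0, 0, 0, 0, 0, 0, 0, 0]
350 [0, 0, 0, 0, 0, 0, 0, 0, 0, 0, 0, 0, 0, 0, 0, 0, 0, 0, 0, 0, 0]
400 [0, 0, 0, 0, 0, 0, 131, 130, 0, 0, 0, 0, 0, 0, 0, 0, 0, 0, 0, 0, 0]
450 [0, 0, 0, 0, 0, 132, 134, 133, 131, 0, 0, 0, 0, 0, 0, 0, 0, 0, 73, 0, 0]
500 [0, 0, 0, 0, 0, 131, 134, 137, 131, 0, 0, 0, 0, 0, 0, 0, 0, 0, 82, 0, 0]
550 [0, 0, 0, 0, 0, 0, 130, 130, 0, 74, 79, 72, 0, 0, 0, 0, 0, 0, 83, 68, 67]
600 [0, 0, 0, 0, 131, 130, 0, 0, 0, 0, 72, 104, 72, 71, 0, 0, 67, 66, 0, 226, 228]
650 [0, 0, 0, 132, 122, 129, 252, 147, 0, 0, 0, 71, 71, 72, 0, 0, 172, 172, 0, 238, 237]
700 [0, 0, 0, 130, 118, 129, 258, 256, 0, 0, 0, 0, 0, 260, 211, 0, 206, 205, 238, 243, 242]
750 [0, 0, 0, 130, 130, 130, 147, 144, 0, 0, 0, 0, 262, 261, 257, 257, 176, 180, 0, 245, 244]
800 [0, 0, 0, 0, 0, 0, 256, 257, 137, 0, 0, 252, 262, 193, 275, 258, 256, 66, 65, 0, 0]
850 [0, 0, 0, 0, 0, 0, 258, 257, 133, 0, 0, 258, 192, 159, 276, 257, 245, 66, 0, 0, 0]
```

```bash
python3 - <<'E'
from m import *
C=np.r_[cloud(f).reshape(-1,3),cloud(s).reshape(-1,3)]
C=C[(C[:,2]>120)&(C[:,2]<600)&(abs(C[:,1]+300)<130)&(C[:,0]>450)&(C[:,0]<720)]
for y in range(-420,-170,20):
    q=C[abs(C[:,1]-y)<10]; print(y,len(q),np.sort(q[:,0])[:5].round())
for uv in ((390,207),):pass
h=cv2.cvtColor(f['image'],cv2.COLOR_RGB2HSV); m=((h[...,0]>130)&(h[...,0]<155)&(h[...,1]>120)); v,u=np.nonzero(m); k=(u>370)&(u<420)&(v>160)&(v<200)
P=onz(f,np.c_[u[k],v[k]],30); print('purple',P.min(0).round(),P.max(0).round())
E
```

```text
-420 1527 [636. 637. 637. 637. 637.]
-400 1489 [624. 624. 624. 625. 626.]
-380 1436 [616. 616. 618. 618. 618.]
-360 1033 [618. 619. 620. 620. 621.]
-340 689 [643. 646. 646. 648. 648.]
-320 240 [682. 683. 685. 685. 686.]
-300 0 []
-280 0 []
-260 529 [679. 679. 680. 680. 680.]
-240 684 [671. 671. 671. 671. 672.]
-220 429 [670. 670. 671. 671. 671.]
-200 150 [678. 679. 679. 680. 680.]
-180 0 []
purple [ 545. -407.   30.] [ 573. -359.   30.]
```

servo_tool --motion '[23,-25,0,0,0,-0.1,100,23,-25,0,0,0,-0.1,100,23,-25,0,0,0,-0.1,100,23,-25,0,0,0,-0.1,100,23,-25,0,0,0,-0.1,100,23,-25,0,0,0,-0.1,100,23,-25,0,0,0,-0.1,100,23,-25,0,0,0,-0.08,100,23,-25,0,0,0,0,100,23,-25,0,0,0,0,100]' --newtons 10

```text
time_s: 0.93
ee_pos: [363.3, 308.0, 232.7]
ee_rot: [180.0, 0.0, 32.0]
force: [0.7, 0.1, -0.3]
gripper_width: 91.2
```

servo_tool --motion '[23.5,-26,0,0,0,0,60,23.5,-26,0,0,0,0,60,23.5,-26,0,0,0,0,60,23.5,-26,0,0,0,0,60,23.5,-26,0,0,0,0,60,23.5,-26,0,0,0,0,60,23.5,-26,0,0,0,0,60,23.5,-26,0,0,0,0,60,23.5,-26,0,0,0,0,60,23.5,-26,0,0,0,0,60]'

```text
time_s: 1.77
ee_pos: [598.3, 47.9, 232.5]
ee_rot: [-180.0, 0.0, 32.0]
force: [-0.3, -0.7, 0.3]
gripper_width: 54.9
```

```bash
python3 - <<'E'
from m import *
st=sensors.state();print(st['ee_pos'],st['ee_rot'],st['force'],st['gripper_width'])
g=grab_frame('side');s=g
cv2.imwrite('pics/a1.png',cv2.resize(g['image'][60:260,200:360,::-1],None,fx=3,fy=3,interpolation=cv2.INTER_CUBIC))
# dark knob in initial images
f=pickle.load(open('top0.pkl','rb'));s0=pickle.load(open('side0.pkl','rb'))
for nm,q,roi in(('top',f,(246,186,260,202)),('side',s0,(284,166,298,186))):
    x0,y0,x1,y1=roi; m=(q['image'][y0:y1,x0:x1].max(2)<70); v,u=np.nonzero(m); c=[u.mean()+x0,v.mean()+y0]; print(nm,c,m.sum(),onz(q,c,88).round(1),'top px',onz(q,[u[v<v.min()+5].mean()+x0,v.min()+2.5+y0],103).round(1))
E
```

```text
[598.34348478  47.92104196 232.5193175 ] [-1.79970950e+02  3.87481169e-02  3.19532564e+01] [-0.26769574 -0.70725096  0.30550378] 54.9153736396798
top [np.float64(252.03846153846155), np.float64(193.92307692307693)] 52 [[595.2  47.2  88. ]] top px [[594.7  47.2 103. ]]
side [np.float64(289.5257731958763), np.float64(176.46391752577318)] 97 [[597.8  47.6  88. ]] top px [[597.   44.6 103. ]]
```

View pics/a1.png

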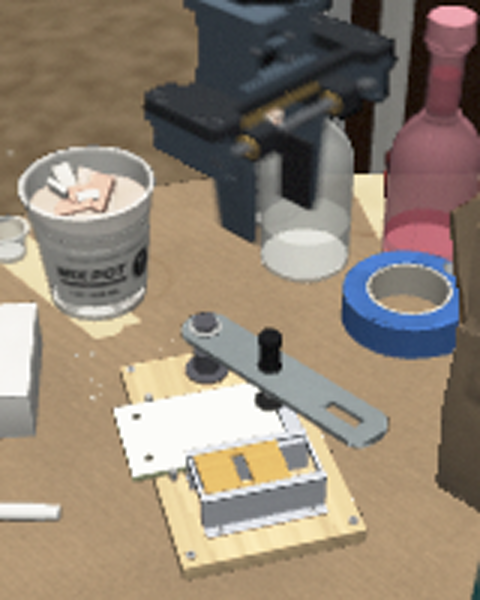

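servo_tool --motion '[0,0,-20,0,0,0,60,0,0,-22,0,0,0,60,0,0,-22,0,0,0,60,0,0,-22,0,0,0,60,0,0,-18,0,0,0,60,0,0,-14,0,0,0,60,0,0,-12,0,0,0,60,0,0,-8,0,0,0,60,0,0,0,0,0,0,30,0,0,0,0,0,0,10]' --newtons 8

```text
time_s: 2.65
ee_pos: [597.5, 49.6, 94.8]
ee_rot: [-180.0, 0.0, 32.0]
force: [0.1, 0.4, 1.0]
gripper_width: 44.1
```

servo_tool --motion '[0,0,0,0,0,0,10,0,0,0,0,0,0,10,0,0,0,0,0,0,10]'

```text
time_s: 2.9
ee_pos: [598.2, 49.5, 95.9]
ee_rot: [180.0, -0.1, 32.0]
force: [-0.5, -0.9, 0.1]
gripper_width: 24.3
```

servo_tool --motion '[0,0,0,0,0,0,10,0,0,0,0,0,0,10,0,0,0,0,0,0,10]'

```text
time_s: 3.15
ee_pos: [598.0, 49.4, 95.7]
ee_rot: [180.0, -0.1, 32.0]
force: [-0.7, -0.7, 3.5]
gripper_width: 19.3
```

```bash
python3 - <<'E'
import numpy as np
a=np.radians(np.linspace(-57.6,-91.8,11)); p=78*np.c_[np.cos(a),np.sin(a)]
print(np.diff(p,axis=0).round(1).tolist(), p[0]+[555.5,115.5],p[-1]+[555.5,115.5])
E
```

```text
[[-4.0, -2.4], [-4.1, -2.1], [-4.3, -1.9], [-4.4, -1.6], [-4.5, -1.4], [-4.5, -1.1], [-4.6, -0.8], [-4.6, -0.5], [-4.6, -0.3], [-4.7, 0.0]] [597.29449001  49.64242181] [553.04996079  37.53848829]
```

servo_tool --motion '[-4.0,-2.4,0,0,0,-0.06,10,-4.1,-2.1,0,0,0,-0.06,10,-4.3,-1.9,0,0,0,-0.06,10,-4.4,-1.6,0,0,0,-0.06,10,-4.5,-1.4,0,0,0,-0.06,10,-4.5,-1.1,0,0,0,-0.06,10,-4.6,-0.8,0,0,0,-0.06,10,-4.6,-0.5,0,0,0,-0.06,10,-4.6,-0.3,0,0,0,-0.06,10,-4.7,0,0,0,0,-0.06,10]'

```text
time_s: 3.98
ee_pos: [553.9, 37.6, 95.7]
ee_rot: [-180.0, -0.1, -2.6]
force: [1.3, 1.5, 2.8]
gripper_width: 19.6
```

```bash
python3 - <<'E'
from m import *
g=grab_frame('side')
cv2.imwrite('pics/a2.png',cv2.resize(g['image'][130:260,220:350,::-1],None,fx=4,fy=4,interpolation=cv2.INTER_CUBIC))
print(sensors.state()['force'])
E
```

```text
[-0.50389504  0.08192768  4.08867606]
```

View pics/a2.png

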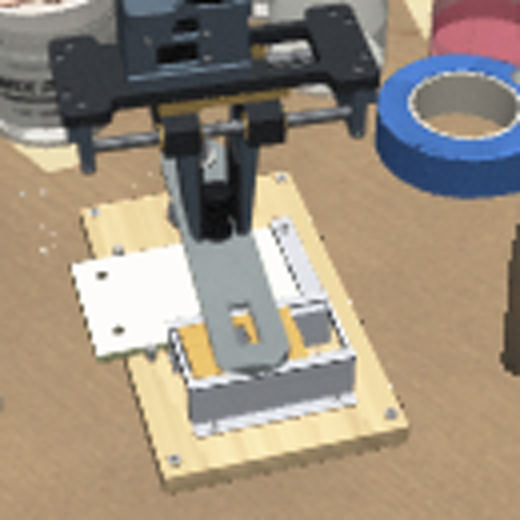

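servo_tool --motion '[0,0,0,0,0,0,40,0,0,0,0,0,0,50,0,0,0,0,0,0,50,0,0,4,0,0,0,50,0,0,14,0,0,0,50,-10,-20,20,0,0,0,50,-10,-35,20,0,0,-0.12,50,-5,-38,18,0,0,-0.12,50,0,-38,10,0,0,-0.12,50,0,-38,0,0,0,-0.12,50]'

```text
time_s: 4.87
ee_pos: [529.5, -132.8, 183.8]
ee_rot: [-179.9, -0.3, -30.2]
force: [1.3, 0.9, -0.2]
gripper_width: 45.6
```

servo_tool --motion '[0,-38,0,0,0,-0.12,50,0,-38,0,0,0,-0.12,50,0,-38,0,0,0,-0.12,50,0,-32,0,0,0,-0.12,50,0,-20,0,0,0,-0.12,50]'

```text
time_s: 5.28
ee_pos: [528.2, -300.6, 180.7]
ee_rot: [180.0, -0.1, -64.7]
force: [0.5, -0.7, 0.1]
gripper_width: 45.3
```

```bash
python3 - <<'E'
from m import *
for n in('side','top'):
    g=grab_frame(n); save(g,n+'1'); pickle.dump(g,open(n+'1.pkl','wb'))
    x0,y0=(236,150) if n=='side' else (216,160)
    cv2.imwrite('pics/%s1c.png'%n,cv2.resize(g['image'][y0:y0+90,x0:x0+100,::-1],None,fx=8,fy=8,interpolation=cv2.INTER_CUBIC))
E
```

```text
(no output)
```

View pics/side1c.png

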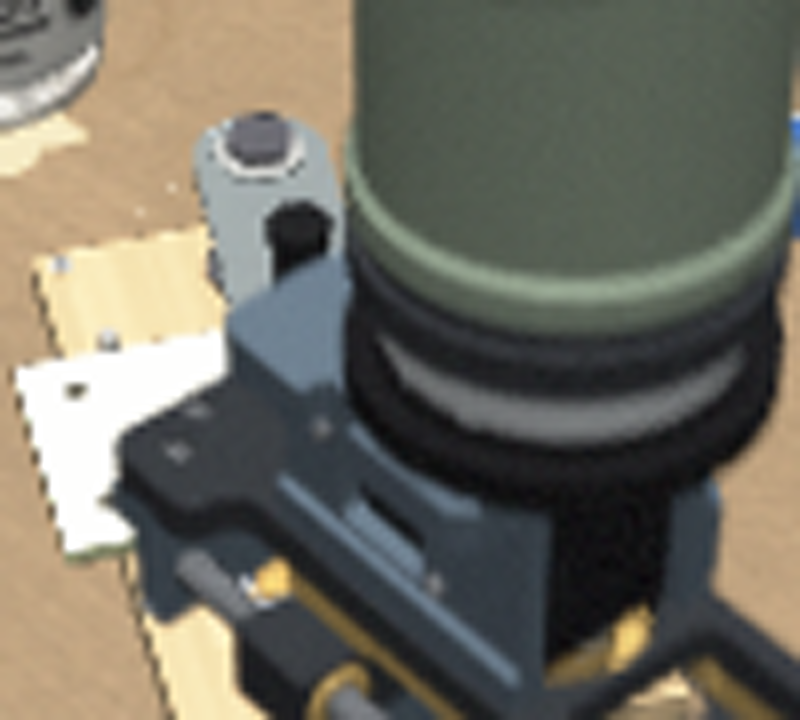

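View pics/top1c.png

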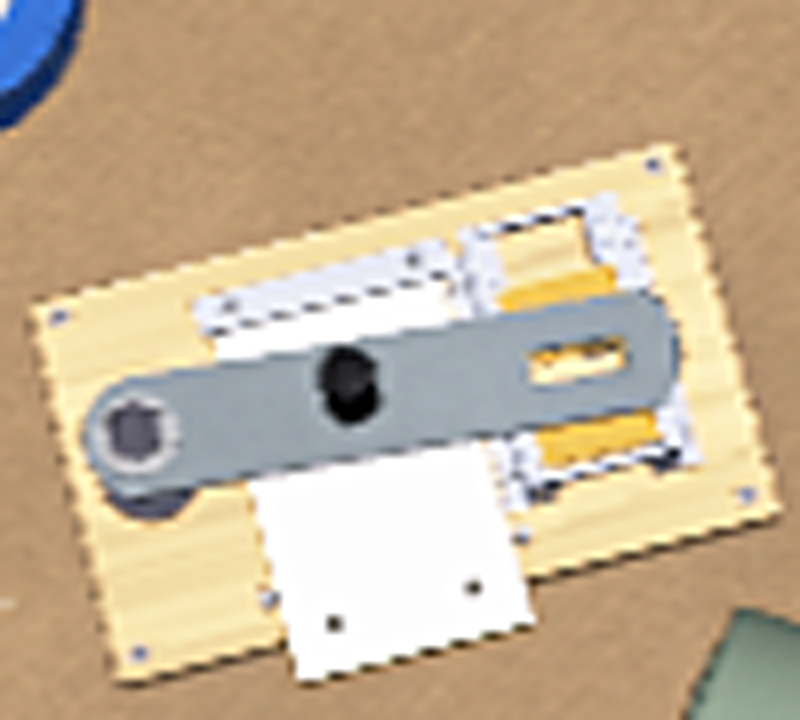

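```bash
python3 - <<'E'
from m import *
f=pickle.load(open('top1.pkl','rb'))
def R(c,x0,y0,k=8.): return (np.array(c)+.5)/k-.5+[x0,y0]
quad(f,R([(527,352),(622,338),(630,367),(535,384)],216,160),68,half=1.2)
# strap side edges -> axis
for e in (((200,369),(560,312)),((200,485),(560,425))):
    L=edge(f,R(e[0],216,160),R(e[1],216,160),half=1.5); P=onz(f,[L[0]-15*L[1],L[0]+15*L[1]],68); print(P[:,:2],L[2],np.degrees(np.arctan2(*(P[1]-P[0])[1::-1])))
print(sensors.state()['ee_pos'],sensors.state()['ee_rot'])
E
```

```text
px [[281.3999938964844, 203.6999969482422], [293.5, 202.6999969482422], [293.6000061035156, 205.5], [282.1000061035156, 207.89999389648438]] res [0.04, 0.1, 0.1, 0.09]
[[553.8, -28.4], [549.0, -62.9], [540.8, -61.3], [541.2, -27.6]] ctr [546.2 -45. ] len [34.8  8.3 33.7 12.6] ang [-98.  169.3  89.2  -3.6]
[[574.42639928  65.90148612]
 [570.30348501 -19.90452157]] 0.09308173 -92.7509034700974
[[ 5.30862963e+02  8.45377813e+01]
 [ 5.25889673e+02 -4.51270051e-01]] 0.11477864 -93.34894834755268
[ 528.29687632 -300.45308941  180.41918892] [ 1.79984072e+02 -7.29208823e-02 -6.45549036e+01]
```

servo_tool --motion '[1.2,1,0,0,0,-0.1,50,1,1,0,0,0,-0.11,50,1,1,-20,0,0,-0.11,50,1,1,-22,0,0,-0.106,50,0,0,-22,0,0,0,50,0,0,-20,0,0,0,50,0,0,-14,0,0,0,50,0,0,-8,0,0,0,50,0,0,0,0,0,0,50]' --newtons 15

```text
time_s: 6.13
ee_pos: [531.7, -291.6, 72.9]
ee_rot: [179.8, 0.1, -88.6]
force: [0.2, 0.1, -0.2]
gripper_width: 45.6
```

```bash
python3 - <<'E'
from m import *
print(sensors.state()['ee_pos'],sensors.state()['ee_rot'],sensors.state()['force'])
g=grab_frame('side')
cv2.imwrite('pics/a3.png',cv2.resize(g['image'][230:360,230:360,::-1],None,fx=4.5,fy=4.5,interpolation=cv2.INTER_CUBIC))
E
```

```text
[ 531.68127532 -291.5512631    72.89964427] [ 1.79800075e+02  1.31617859e-01 -8.85829256e+01] [ 0.17832027  0.13892505 -0.24652449]
```

View pics/a3.png

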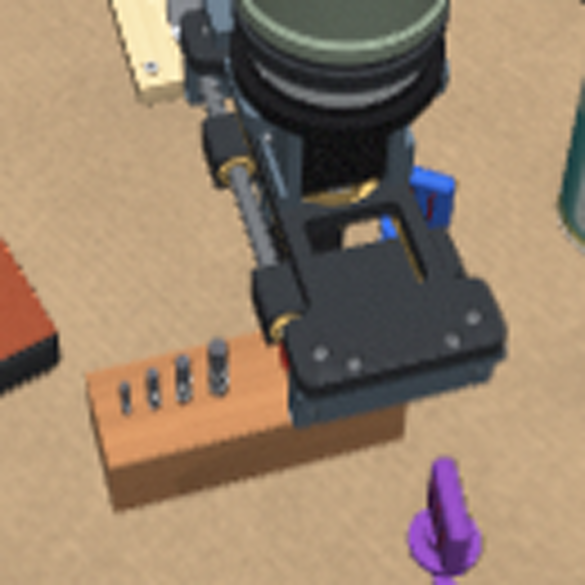

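servo_tool --motion '[0.4,-2.5,-2,0,0,0,50,0.4,-2.3,-2,0,0,0,50,0,0,0,0,0,0,50]'

```text
time_s: 6.43
ee_pos: [534.0, -298.5, 71.4]
ee_rot: [-179.9, -0.1, -88.7]
force: [0.0, -0.3, 0.1]
gripper_width: 45.8
```

servo_tool --motion '[0,0,0,0,0,0,8,0,0,0,0,0,0,8,0,0,0,0,0,0,8,0,0,0,0,0,0,8,0,0,0,0,0,0,8,0,0,0,0,0,0,8,0,0,0,0,0,0,5]'

```text
time_s: 7.02
ee_pos: [533.4, -297.7, 70.7]
ee_rot: [180.0, 0.0, -88.7]
force: [-0.5, 0.0, 0.8]
gripper_width: 9.9
```

servo_tool --motion '[0,0,3,0,0,0,5,0,0,5,0,0,0,5,0,0,10,0,0,0,5,0,0,14,0,0,0,5,0,0,16,0,0,0,5,0,0,16,0,0,0,5,0,0,12,0,0,0,5,0,0,6,0,0,0,5,0,0,0,0,0,0,5]' --newtons 25

```text
time_s: 7.77
ee_pos: [534.4, -298.4, 155.0]
ee_rot: [-179.8, -0.1, -88.7]
force: [1.2, 0.2, 0.5]
gripper_width: 10.0
```

```bash
python3 - <<'E'
from m import *
st=sensors.state();print(st['ee_pos'],st['ee_rot'],st['force'],st['gripper_width'])
g=grab_frame('side');pickle.dump(g,open('side2.pkl','wb'))
cv2.imwrite('pics/a4.png',cv2.resize(g['image'][210:340,230:360,::-1],None,fx=4.5,fy=4.5,interpolation=cv2.INTER_CUBIC))
E
```

```text
[ 534.35083184 -298.35647202  154.9880014 ] [-1.79797016e+02 -1.31446970e-01 -8.86926263e+01] [1.15337592 0.22048224 0.5257063 ] 9.958038229683975
```

View pics/a4.png

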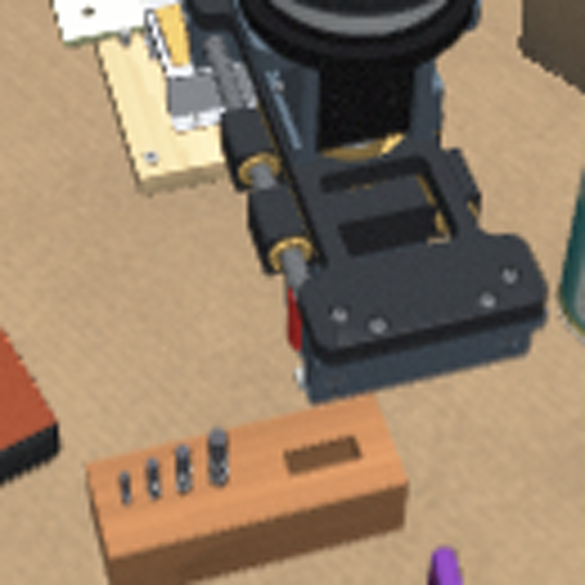

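servo_tool --motion '[1,15,0,0,0,0.1,5,1,18,0,0,0,0.106,5,1,18,0,0,0,0.106,5,1,18,0,0,0,0.106,5,1,18,0,0,0,0.106,5,1,18,0,0,0,0.106,5,1,18,0,0,0,0.106,5,1,18,0,0,0,0.106,5,1,18,0,0,0,0.106,5,1,18,0,0,0,0.106,5]'

```text
time_s: 8.65
ee_pos: [542.7, -119.8, 151.6]
ee_rot: [180.0, 0.1, -28.0]
force: [-0.0, 1.2, -0.4]
gripper_width: 9.7
```

servo_tool --motion '[1,18,0,0,0,0.106,5,1,18,0,0,0,0.106,5,1,16,0,0,0,0.106,5,1,12,0,0,0,0.106,5,1,8,0,0,0,0.105,5,0,3,0,0,0,0,5,0,0,0,0,0,0,5,0,0,0,0,0,0,5]'

```text
time_s: 9.32
ee_pos: [548.1, -46.0, 152.2]
ee_rot: [180.0, 0.1, 1.9]
force: [0.5, -0.5, 0.1]
gripper_width: 9.6
```

```bash
python3 - <<'E'
from m import *
st=sensors.state();print(st['ee_pos'],st['ee_rot'],st['force'],st['gripper_width'])
for n in('side','top'):
    g=grab_frame(n);pickle.dump(g,open(n+'3.pkl','wb'))
    x0,y0=(230,130) if n=='side' else (240,150)
    cv2.imwrite('pics/%s3.png'%n,cv2.resize(g['image'][y0:y0+110,x0:x0+110,::-1],None,fx=5.4,fy=5.4,interpolation=cv2.INTER_CUBIC))
E
```

```text
[548.08999955 -46.00488848 152.1860763 ] [1.79989960e+02 5.77320396e-02 1.89154599e+00] [ 0.52194736 -0.50190678  0.06369822] 9.559493223059189
```

View pics/side3.png

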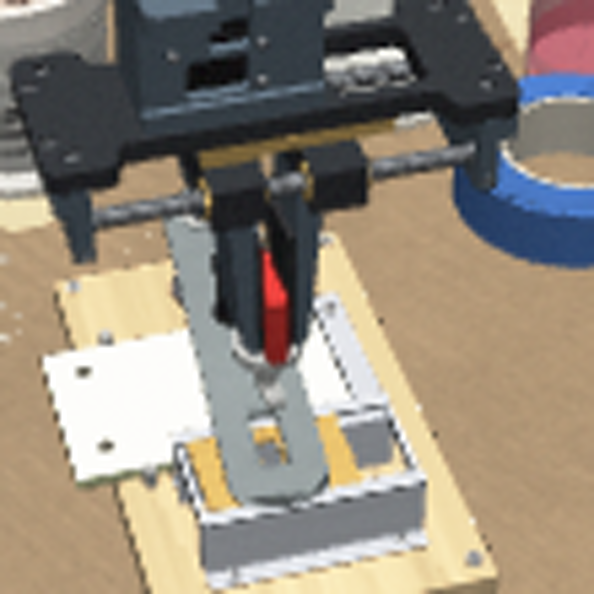

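View pics/top3.png

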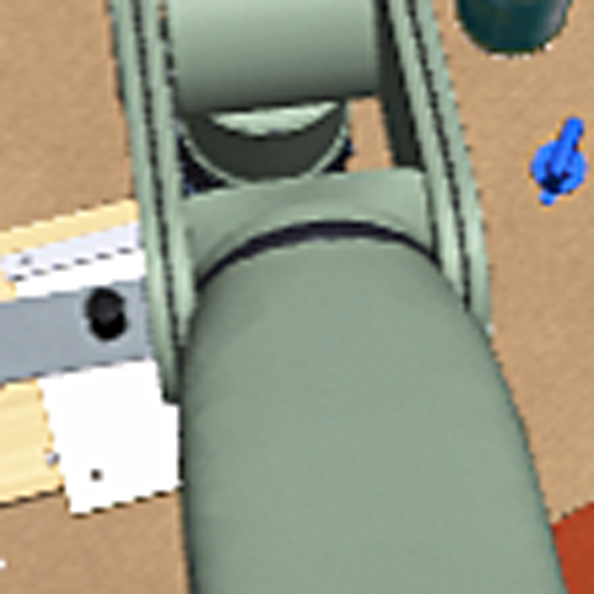

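```bash
python3 - <<'E'
from m import *
g=pickle.load(open('side3.pkl','rb'));x0,y0=258,170
cv2.imwrite('pics/side3z.png',cv2.resize(g['image'][y0:y0+55,x0:x0+45,::-1],None,fx=12,fy=12,interpolation=cv2.INTER_CUBIC))
E
```

```text
(no output)
```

View pics/side3z.png

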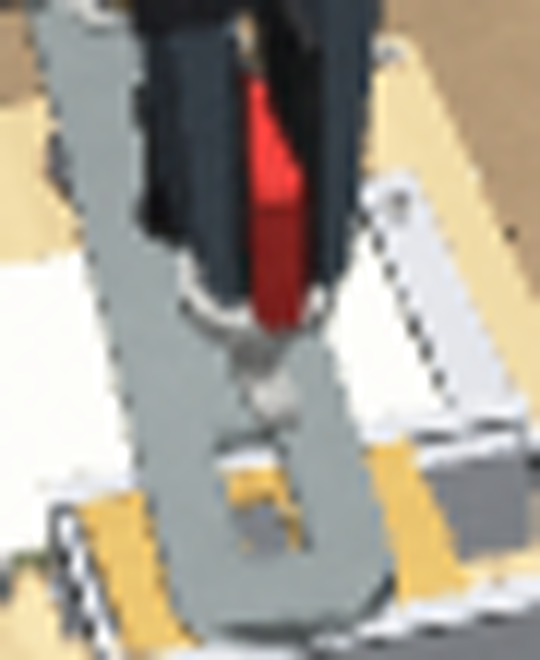

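```bash
python3 - <<'E'
from m import *
g=pickle.load(open('side3.pkl','rb'))
R=lambda c:(np.array(c)+.5)/12-.5+[258,170]
zt=152.2
print('lug end bottom',onz(g,R((277,422)),zt-54.2).round(1),'lug end mid',onz(g,R((274,395)),zt-51.2).round(1))
print('blade near top edge',onz(g,R((276,206)),zt+9.8).round(1), 'blade far top', onz(g,R((256,80)),zt+9.8).round(1))
# strap slot: corners z68
print('strap slot');quad(g,R([(217,448),(283,437),(312,545),(238,556)]),68,half=1.2)
print(onz(g,R([(217,448),(283,437),(312,548),(238,556)]),68).round(1).tolist())
# strap edges
for e in (((110,350),(180,590)),((322,340),(385,550))):
    L=edge(g,R(e[0]),R(e[1]),half=1.2);P=onz(g,[L[0]-8*L[1],L[0]+8*L[1]],68);d=P[1]-P[0];print([ (P[0]+d*((y-P[0][1])/d[1]))[0].round(1) for y in(-20,-45)],L[2])
E
```

```text
lug end bottom [[549.9 -56.4  98. ]] lug end mid [[550.4 -52.2 101. ]]
blade near top edge [[547.4 -68.3 162. ]] blade far top [[552.1 -33.3 162. ]]
strap slot
px [[276.0, 207.39999389648438], [280.29998779296875, 206.39999389648438], [283.8999938964844, 215.0], [277.5, 216.39999389648438]] res [0.07, 0.1, 0.07, 0.12]
[[544.4, -31.9], [554.9, -31.1], [556.2, -60.9], [541.0, -61.6]] ctr [549.2 -46.4] len [10.5 29.8 15.2 29.9] ang [   4.5  -87.5 -177.2   83.5]
[[544.0, -29.8, 68.0], [557.3, -30.0, 68.0], [555.4, -61.4, 68.0], [541.1, -60.0, 68.0]]
[np.float64(528.0), np.float64(527.3)] 0.07642959
[np.float64(572.2), np.float64(571.3)] 0.10862235
```

```bash
python3 - <<'E'
from m import *
g=pickle.load(open('side3.pkl','rb'))
Z=lambda p:((p-[258,170]+.5)*12-.5).round(0).tolist()
c,s=np.cos(np.radians(1.9)),np.sin(np.radians(1.9));Rz=np.array([[c,-s,0],[s,c,0],[0,0,1]])
for dz in(5.2,):
  G=np.array([549,-46,152.2-dz])
  for n,p in dict(bl_near_top_L=(-5,-18,15),bl_near_top_R=(5,-18,15),far_top_L=(-5,18,15),bl_near_botL=(-5,-18,-20.5),bl_near_botR=(5,-18,-20.5),collar_near=(0,-15,-25.5),lug_topL=(-4,-14,-43),lug_botL=(-4,-14,-49),lug_botR=(4,-14,-49),tcp=(0,0,dz)).items():
    print(n,Z(proj(g,G+Rz@np.array(p))[0]))
E
```

```text
bl_near_top_L [255.0, 194.0]
bl_near_top_R [309.0, 183.0]
far_top_L [203.0, 70.0]
bl_near_botL [257.0, 342.0]
bl_near_botR [310.0, 331.0]
collar_near [280.0, 346.0]
lug_topL [258.0, 416.0]
lug_botL [259.0, 439.0]
lug_botR [300.0, 431.0]
tcp [256.0, 168.0]
```

servo_tool --motion '[0.7,0.4,-8,0,0,0,5,0.7,0.4,-8,0,0,0,5,0,0,-6,0,0,0,5,0,0,-4,0,0,0,5,0,0,-1,0,0,0,5,0,0,0,0,0,0,5,0,0,0,0,0,0,5]'

```text
time_s: 10.0
ee_pos: [549.9, -45.0, 125.7]
ee_rot: [180.0, -0.0, 2.0]
force: [1.0, 0.8, -0.8]
gripper_width: 9.7
```

```bash
cat > look.py <<'E'
from m import *
import sys
st=sensors.state();print(st['time_s'],st['ee_pos'].round(1),st['ee_rot'].round(1),st['force'].round(1),st['torque'].round(2),st['gripper_width'])
g=grab_frame('side');pickle.dump(g,open('side_%s.pkl'%sys.argv[1],'wb'));x0,y0=258,175
cv2.imwrite('pics/%s.png'%sys.argv[1],cv2.resize(g['image'][y0:y0+50,x0:x0+50,::-1],None,fx=12,fy=12,interpolation=cv2.INTER_CUBIC))
E
python3 look.py b1
```

```text
10.0 [549.9 -45.  125.7] [180.  -0.   2.] [ 1.   0.8 -0.8] [-0.08  0.03 -0.01] 9.723423343810722
```

View pics/b1.png

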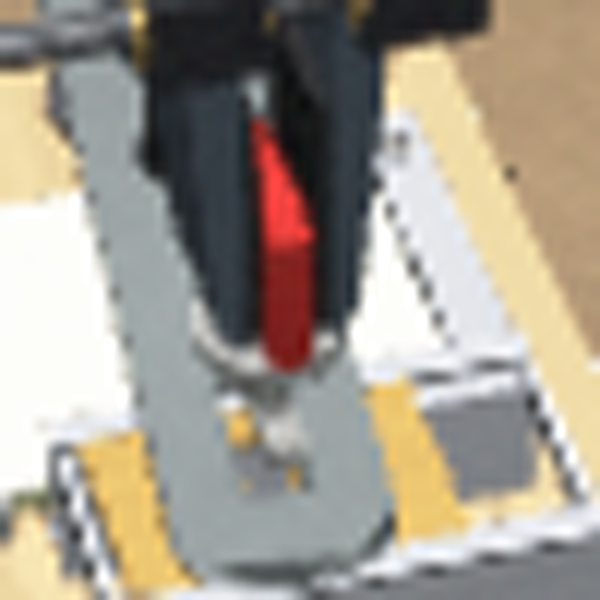

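```bash
python3 - <<'E'
from m import *
g=pickle.load(open('side_b1.pkl','rb'))
x0,y0=268,195
cv2.imwrite('pics/b1z.png',cv2.resize(g['image'][y0:y0+26,x0:x0+26,::-1],None,fx=24,fy=24,interpolation=cv2.INTER_CUBIC))
Z=lambda p:((p-[x0,y0]+.5)*24-.5).round(0).tolist()
c,s=np.cos(np.radians(1.9)),np.sin(np.radians(1.9));Rz=np.array([[c,-s,0],[s,c,0],[0,0,1]])
G=np.array([549.9,-45,120.5])
for n,p in dict(lug_topL=(-4,-14,-43),lug_topR=(4,-14,-43),lug_botL=(-4,-14,-48),lug_botR=(4,-14,-48)).items(): print(n,Z(proj(g,G+Rz@np.array(p))[0]))
E
```

```text
lug_topL [287.0, 426.0]
lug_topR [368.0, 410.0]
lug_botL [287.0, 463.0]
lug_botR [368.0, 447.0]
```

View pics/b1z.png

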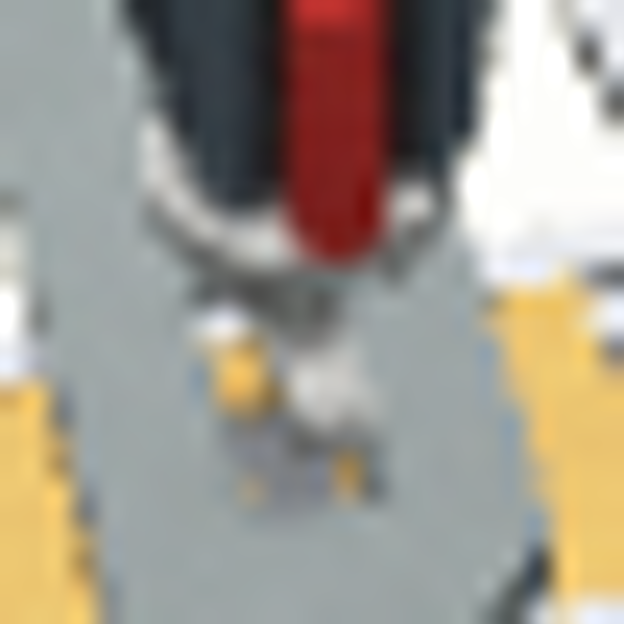

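```bash
python3 - <<'E'
from m import *
g=pickle.load(open('side_b1.pkl','rb'))
x0,y0=262,180
k=16
im=cv2.resize(g['image'][y0:y0+37,x0:x0+37,::-1],None,fx=k,fy=k,interpolation=cv2.INTER_CUBIC)
Z=lambda P:((proj(g,P)-[x0,y0]+.5)*k-.5)
c,s=np.cos(np.radians(1.9)),np.sin(np.radians(1.9));Rz=np.array([[c,-s,0],[s,c,0],[0,0,1]])
G=np.array([549.9,-45,120.5]); t=np.linspace(0,2*np.pi,60)
for P,col in((np.c_[15*np.cos(t),15*np.sin(t),0*t-25.5],(0,255,0)),(np.c_[15*np.cos(t),15*np.sin(t),0*t-20.5],(255,255,0)),(np.array([(-5,-18,15),(5,-18,15),(5,-18,-20.5),(-5,-18,-20.5),(-5,-18,15)]),(255,0,255)),(np.array([(-4,-14,-43),(4,-14,-43),(4,-14,-49),(-4,-14,-49),(-4,-14,-43)]),(255,0,0))):
    cv2.polylines(im,[Z(G+P@Rz.T).round().astype(int)],False,col,1)
cv2.imwrite('pics/b1p.png',im)
E
```

```text
(no output)
```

View pics/b1p.png

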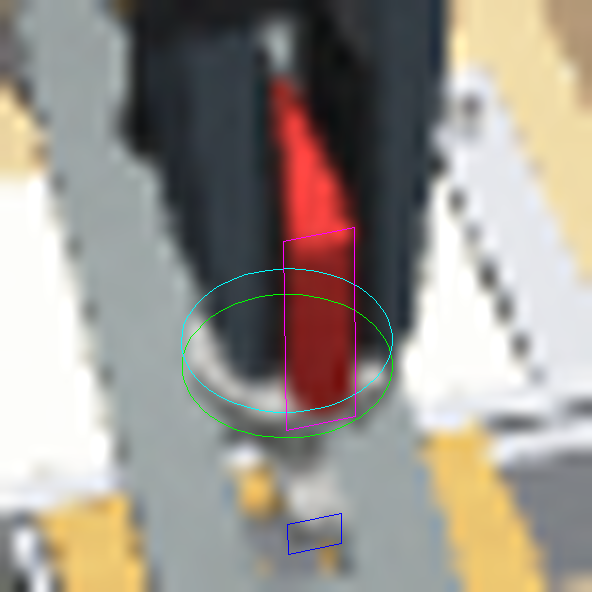

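servo_tool --motion '[-0.3,-0.3,0,0,0,-0.035,5,-0.3,-0.3,0,0,0,-0.035,5,0,0,-1,0,0,0,5,0,0,-1,0,0,0,5,0,0,-1,0,0,0,5,0,0,-1,0,0,0,5,0,0,-1,0,0,0,5,0,0,0,0,0,0,5,0,0,0,0,0,0,5]'

```text
time_s: 10.8
ee_pos: [549.2, -45.5, 120.6]
ee_rot: [-180.0, 0.0, -2.0]
force: [-0.4, 0.7, -0.3]
gripper_width: 9.8
```

```bash
python3 look.py b2
```

```text
10.8 [549.2 -45.5 120.6] [-180.    0.   -2.] [-0.4  0.7 -0.3] [-0.03  0.   -0.02] 9.77480159213837
```

View pics/b2.png

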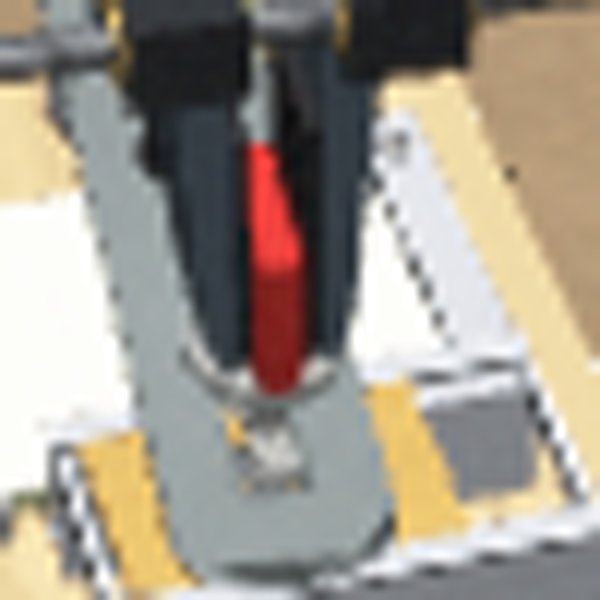

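servo_tool --motion '[0,0,-1,0,0,0,5,0,0,-1,0,0,0,5,0,0,-1,0,0,0,5,0,0,-1,0,0,0,5,0,0,-1,0,0,0,5,0,0,-1,0,0,0,5,0,0,0,0,0,0,5]'

```text
time_s: 11.43
ee_pos: [549.2, -45.4, 114.5]
ee_rot: [-180.0, 0.0, -2.0]
force: [0.7, 0.7, -0.9]
gripper_width: 9.7
```

servo_tool --motion '[0,0,-1,0,0,0,5,0,0,-1,0,0,0,5,0,0,-1,0,0,0,5,0,0,0,0,0,0,5]'

```text
time_s: 11.77
ee_pos: [549.2, -45.5, 111.5]
ee_rot: [-180.0, -0.0, -2.0]
force: [0.8, 1.5, -0.4]
gripper_width: 10.0
```

```bash
python3 look.py b3
```

```text
11.7667 [549.2 -45.5 111.5] [-180.   -0.   -2.] [ 0.8  1.5 -0.4] [ 0.34 -0.02  0.03] 10.009945434874682
```

View pics/b3.png

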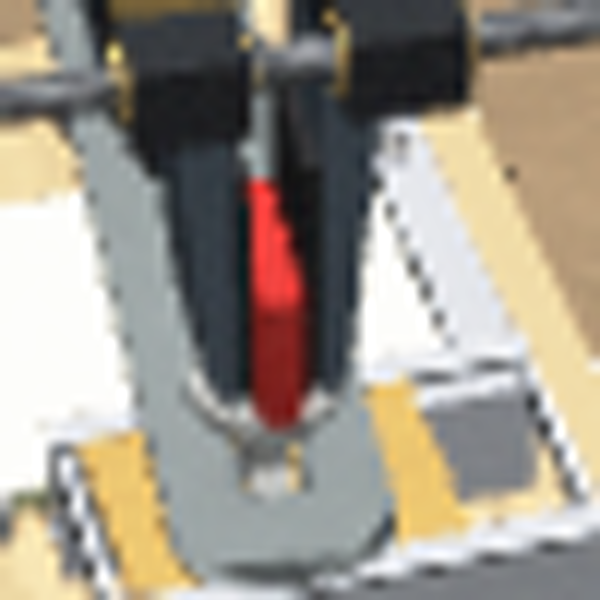

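servo_tool --motion '[0.6,0.3,0,0,0,0.017,5,0.7,0.3,0,0,0,0.017,5,0.7,0.2,0,0,0,0.017,5,0.6,0,0,0,0,0.017,5,0,0,0,0,0,0,5,0,0,0,0,0,0,5]'

```text
time_s: 12.32
ee_pos: [551.9, -44.9, 111.6]
ee_rot: [180.0, -0.0, 1.9]
force: [0.1, 0.4, -0.0]
gripper_width: 9.9
```

```bash
python3 look.py b4
```

```text
12.3167 [551.9 -44.9 111.6] [180.   -0.    1.9] [ 0.1  0.4 -0. ] [-0.1  0.1 -0. ] 9.902634586186835
```

View pics/b4.png

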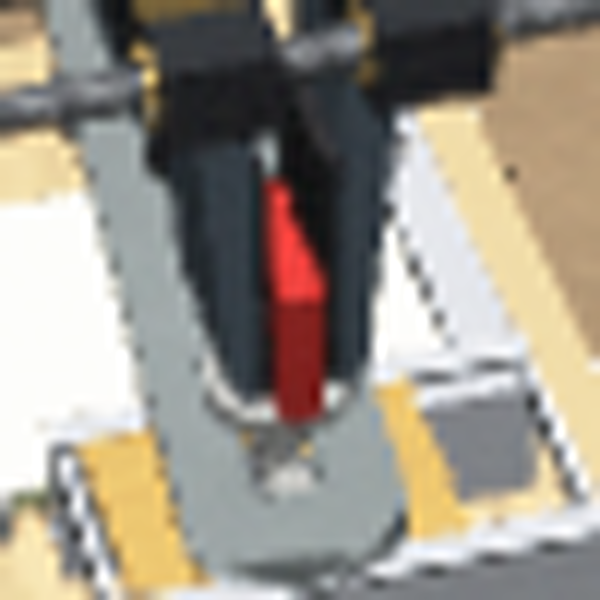

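servo_tool --motion '[0,0,-1,0,0,0,5,0,0,-1,0,0,0,5,0,0,-1,0,0,0,5,0,0,-1,0,0,0,5,0,0,-1,0,0,0,5,0,0,-0.6,0,0,0,5,0,0,0,0,0,0,5,0,0,0,0,0,0,5]'

```text
time_s: 13.03
ee_pos: [551.8, -44.8, 106.1]
ee_rot: [180.0, -0.0, 1.9]
force: [0.3, -0.2, -1.2]
gripper_width: 9.8
```

servo_tool --motion '[0,0,-0.7,0,0,0,5,0,0,-0.7,0,0,0,5,0,0,0,0,0,0,5]'

```text
time_s: 13.28
ee_pos: [551.8, -44.8, 104.6]
ee_rot: [180.0, 0.0, 1.9]
force: [-0.2, -0.1, -0.2]
gripper_width: 9.5
```

servo_tool --motion '[0,0,-0.7,0,0,0,5,0,0,-0.7,0,0,0,5,0,0,-0.7,0,0,0,5,0,0,0,0,0,0,5]'

```text
time_s: 13.62
ee_pos: [551.8, -44.8, 102.4]
ee_rot: [-180.0, 0.0, 1.9]
force: [-0.8, -0.1, -0.5]
gripper_width: 10.0
```

servo_tool --motion '[0,0,-0.7,0,0,0,5,0,0,-0.7,0,0,0,5,0,0,-0.7,0,0,0,5,0,0,0,0,0,0,5]'

```text
time_s: 13.95
ee_pos: [551.8, -44.8, 100.3]
ee_rot: [-180.0, 0.0, 1.9]
force: [-1.0, 0.1, -1.4]
gripper_width: 10.1
```

```bash
python3 look.py b5
```

```text
13.95 [551.8 -44.8 100.3] [-180.     0.     1.9] [-1.   0.1 -1.4] [-0.04  0.04  0.01] 10.08117409754737
```

View pics/b5.png

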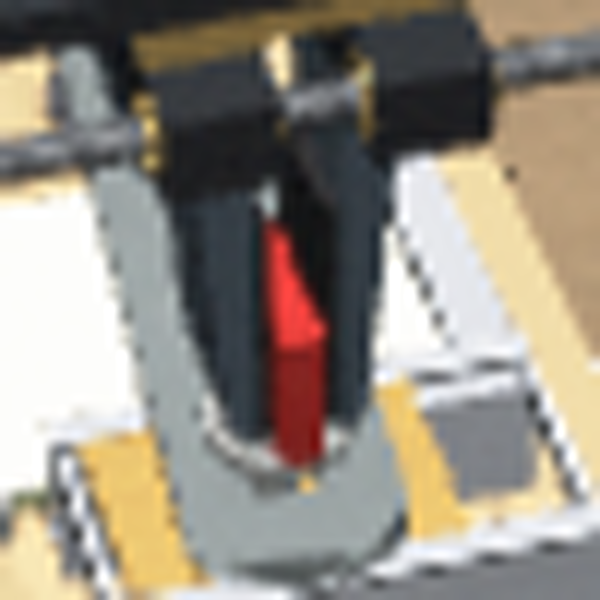

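servo_tool --motion '[0,0,0,0,0,0,5,0,0,-0.7,0,0,0,5,0,0,-0.7,0,0,0,5,0,0,-0.7,0,0,0,5,0,0,-0.7,0,0,0,5,0,0,0,0,0,0,5]' --newtons 45

```text
time_s: 14.5
ee_pos: [552.0, -44.8, 98.2]
ee_rot: [180.0, -0.0, 1.9]
force: [-0.3, 0.4, 3.9]
gripper_width: 9.8
```

servo_tool --motion '[0,0,-0.7,0,0,0,5,0,0,-0.7,0,0,0,5,0,0,-0.6,0,0,0,5,0,0,0,0,0,0,5]'

```text
time_s: 14.83
ee_pos: [552.0, -44.8, 96.5]
ee_rot: [180.0, -0.1, 1.9]
force: [-1.5, 0.2, 6.4]
gripper_width: 9.5
```

servo_tool --motion '[0,0,-0.8,0,0,0,5,0,0,-0.8,0,0,0,5,0,0,-0.8,0,0,0,5,0,0,-0.8,0,0,0,5,0,0,-0.8,0,0,0,5,0,0,-0.6,0,0,0,5,0,0,0,0,0,0,5,0,0,0,0,0,0,5]'

```text
time_s: 15.5
ee_pos: [552.1, -44.8, 93.1]
ee_rot: [180.0, -0.1, 1.9]
force: [-3.7, 0.5, 13.6]
gripper_width: 9.7
```

servo_tool --motion '[-0.3,0,-0.5,0,0,0,5,-0.2,0,-0.4,0,0,0,5,0,0,0,0,0,0,5,0,0,0,0,0,-0.05,5,0,0,0,0,0,-0.06,5,0,0,0,0,0,-0.06,5,0,0,0,0,0,-0.06,5,0,0,0,0,0,0,5]'

```text
time_s: 16.17
ee_pos: [552.7, -44.8, 92.5]
ee_rot: [-180.0, -0.2, -11.4]
force: [-1.4, 0.8, 14.2]
gripper_width: 9.7
```

```bash
python3 look.py b6
```

```text
16.1667 [552.7 -44.8  92.5] [-180.    -0.2  -11.4] [-1.4  0.8 14.2] [ 0.04  0.57 -0.07] 9.651874147126556
```

View pics/b6.png

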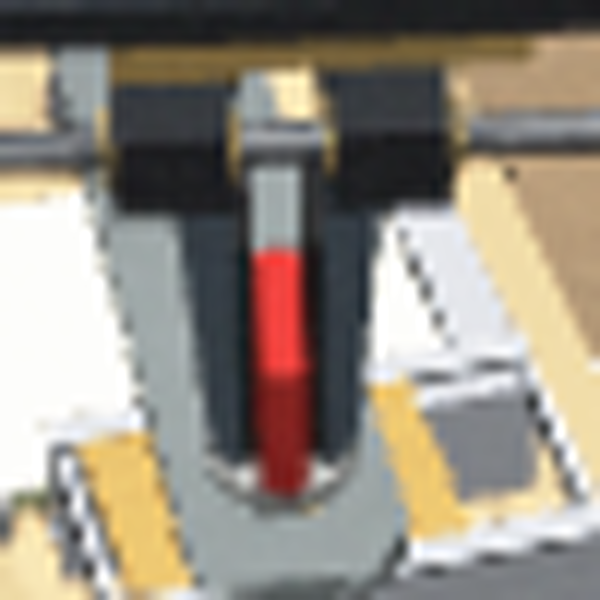

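servo_tool --motion '[0,0,0,0,0,-0.1,5,0,0,0,0,0,-0.1,5,0,0,0,0,0,-0.1,5,0,0,0,0,0,-0.1,5,0,0,0,0,0,0,5]'

```text
time_s: 16.63
ee_pos: [553.4, -45.3, 92.7]
ee_rot: [-179.9, -0.3, -34.4]
force: [-0.1, -0.4, 12.7]
gripper_width: 9.7
```

servo_tool --motion '[0,0,0,0,0,-0.1,5,0,0,0,0,0,-0.1,5,0,0,0,0,0,-0.1,5,0,0,0,0,0,-0.1,5,0,0,0,0,0,-0.1,5,0,0,0,0,0,-0.1,5,0,0,0,0,0,0,5]'

```text
time_s: 17.22
ee_pos: [554.0, -45.4, 92.8]
ee_rot: [-179.7, -0.2, -68.8]
force: [-0.3, 0.2, 13.5]
gripper_width: 9.7
```

```bash
python3 look.py b7
```

```text
17.2167 [554.  -45.4  92.8] [-179.7   -0.2  -68.8] [-0.3  0.2 13.5] [-0.16  0.22  0.02] 9.709843543028356
```

View pics/b7.png

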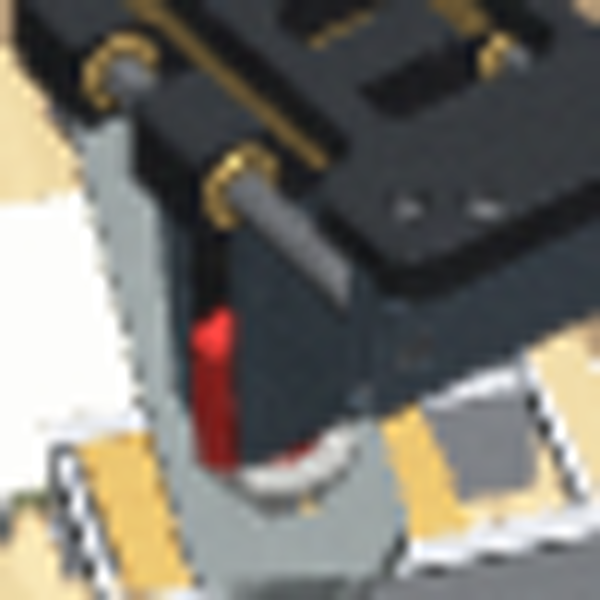

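servo_tool --motion '[0,0,0,0,0,-0.05,5,0,0,0,0,0,-0.04,5,0,0,0,0,0,0,5]'

```text
time_s: 17.52
ee_pos: [554.1, -45.2, 92.8]
ee_rot: [-179.6, -0.2, -73.8]
force: [0.0, 1.1, 12.3]
gripper_width: 10.0
```

```bash
python3 -c "
from h import *
s=sensors.state();print(s['torque'],s['force'],s['ee_pos'],s['ee_rot'])"
```

```text
[0.00170576 0.19282511 0.09805623] [ 0.0253217   1.14502648 12.27385971] [554.09863074 -45.1705181   92.83753372] [-1.79615638e+02 -1.72590249e-01 -7.37939968e+01]
```

servo_tool --motion '[0,0,0.8,0,0,0,5,0,0,0.8,0,0,0,5,0,0,0.8,0,0,0,5,0,0,0.8,0,0,0,5,0,0,0.8,0,0,0,5,0,0,0,0,0,0,5]'

```text
time_s: 18.02
ee_pos: [553.6, -45.1, 96.0]
ee_rot: [-179.7, -0.1, -73.7]
force: [1.0, -0.8, 8.4]
gripper_width: 9.8
```

```bash
python3 -c "
from h import *
s=sensors.state();print(s['torque'],s['force'],s['ee_pos'],s['ee_rot'])"
```

```text
[-0.11591039  0.00047156 -0.08400117] [ 1.02187729 -0.79439728  8.43445264] [553.60572509 -45.14739148  95.98554631] [-1.79690689e+02 -1.44439307e-01 -7.37418266e+01]
```

servo_tool --motion '[0,0,0.6,0,0,0,5,0,0,0.6,0,0,0,5,0,0,0,0,0,0,5]'

```text
time_s: 18.27
ee_pos: [553.3, -45.1, 96.2]
ee_rot: [-179.7, -0.1, -73.7]
force: [2.8, -0.6, 5.9]
gripper_width: 9.3
```

servo_tool --motion '[0,0,0,0,0,0,25,0,0,0,0,0,0,30,0,0,0,0,0,0,30,0,0,0,0,0,0,30,0,0,0,0,0,0,30]'

```text
time_s: 18.68
ee_pos: [550.6, -44.7, 94.8]
ee_rot: [179.9, 0.0, -73.7]
force: [-0.6, -0.4, 0.0]
gripper_width: 26.9
```

servo_tool --motion '[0,0,3,0,0,0,30,0,0,6,0,0,0,30,0,0,12,0,0,0,30,0,0,16,0,0,0,30,0,0,20,0,0,0,30,0,0,24,0,0,0,30,0,0,24,0,0,0,30,-10,0,24,0,0,0,30,-30,0,0,0,0,0,30,-30,0,0,0,0,0,30]'

```text
time_s: 19.52
ee_pos: [482.0, -44.9, 226.4]
ee_rot: [-179.8, -0.1, -73.7]
force: [0.5, 0.3, -0.1]
gripper_width: 27.5
```

servo_tool --motion '[-30,0,0,0,0,0,30,-30,0,0,0,0,0,30,-30,0,0,0,0,0,30,-30,0,0,0,0,0,30,-10,0,0,0,0,0,30,0,0,0,0,0,0,30]'

```text
time_s: 20.02
ee_pos: [349.4, -44.7, 225.0]
ee_rot: [-180.0, -0.0, -73.8]
force: [0.4, -0.6, 1.2]
gripper_width: 27.3
```

```bash
python3 look.py b8; python3 - <<'E'
from m import *
g=grab_frame('top');pickle.dump(g,open('top4.pkl','wb'));save(g,'top4')
cv2.imwrite('pics/top4c.png',cv2.resize(g['image'][160:250,216:316,::-1],None,fx=7,fy=7,interpolation=cv2.INTER_CUBIC))
E
```

```text
20.0167 [349.4 -44.7 225. ] [-180.    -0.   -73.8] [ 0.4 -0.6  1.2] [-0.09  0.09 -0.04] 27.310829539952028
```

View pics/b8.png

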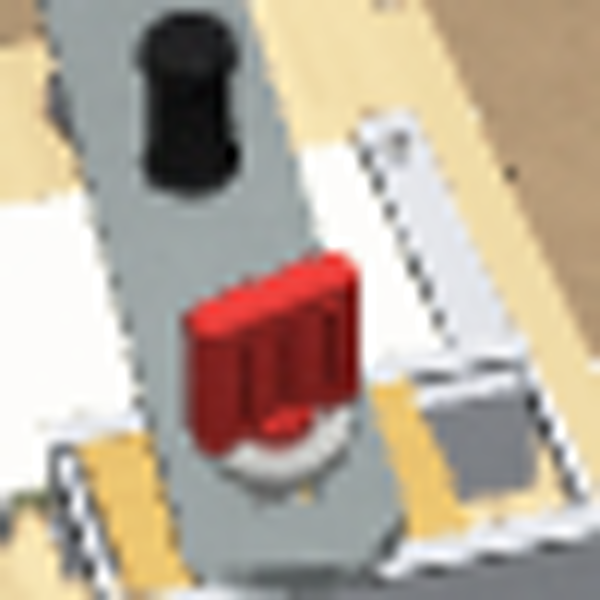

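View pics/top4c.png

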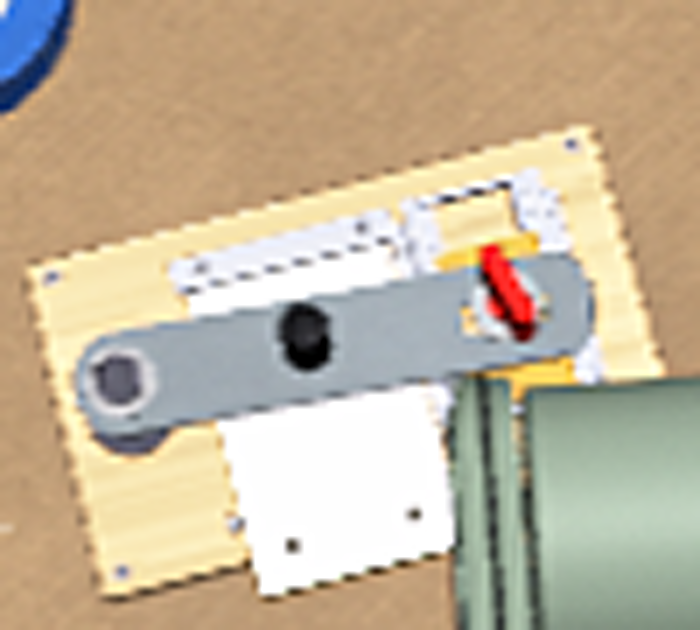

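```bash
python3 - <<'E'
from m import *
t=pickle.load(open('top4.pkl','rb'));s=pickle.load(open('side_b8.pkl','rb'))
for n,g,z in(('top',t,106),('side',s,106)):
    h=cv2.cvtColor(g['image'],cv2.COLOR_RGB2HSV)
    m=((h[...,0]<6)|(h[...,0]>174))&(h[...,1]>150)&(h[...,2]>(200 if n=='side' else 120)); v,u=np.nonzero(m); k=(u>265)&(u<300)&(v>185)&(v<225); q=np.c_[u[k],v[k]]
    P=onz(g,q,z)[:,:2]; c=P.mean(0); w,V=np.linalg.eigh(np.cov((P-c).T)); print(n,k.sum(),c.round(1),'blade ang',np.degrees(np.arctan2(V[1,1],V[0,1])).round(1),np.sqrt(w).round(1), 'len',np.ptp((P-c)@V[:,1]).round(1))
# strap
def R(c,k=7.): return (np.array(c)+.5)/k-.5+[216,160]
ls=[]
for e in (((150,330),(430,276)),((170,428),(440,378))):
    L=edge(t,R(e[0]),R(e[1]),half=1.5);P=onz(t,[L[0]-12*L[1],L[0]+12*L[1]],66);d=P[1]-P[0]; ls.append([(P[0]+d*((y-P[0][1])/d[1]))[0] for y in(40,-45)]);print(L[2],np.degrees(np.arctan2(d[1],d[0])).round(2))
print('strap axis x at y=40,-45',np.mean(ls,0).round(1))
# side: vertical edges of blade
R2=lambda c:(np.array(c)+.5)/12-.5+[258,175]
L=edge(s,R2((187,320)),R2((196,440)),half=1);L2=edge(s,R2((357,270)),R2((358,395)),half=1)
for l in(L,L2): print('edge dir',np.degrees(np.arctan2(l[1][0],l[1][1])).round(1))
p=proj(s,[[553,-45,60],[553,-45,106]]);d=p[1]-p[0];print('vertical there',np.degrees(np.arctan2(d[0],d[1])).round(1))
for z in(104,106,108): print(z,'blade top mid side',onz(s,R2((270,293)),z).round(1))
E
```

```text
top 41 [547.7 -45.9] blade ang -168.5 [3.6 9.5] len 33.3
side 35 [551.  -47.4] blade ang -149.3 [5.3 9.8] len 40.1
0.1710667 -92.32
0.0970554 -92.3
strap axis x at y=40,-45 [551.3 547.9]
edge dir 3.7
edge dir 0.1
vertical there -179.4
104 blade top mid side [[551.7 -43.8 104. ]]
106 blade top mid side [[551.2 -45.9 106. ]]
108 blade top mid side [[550.7 -48.1 108. ]]
```

```bash
python3 - <<'E'
from m import *
s=pickle.load(open('side_b8.pkl','rb'));t=pickle.load(open('top4.pkl','rb'))
R2=lambda c:(np.array(c)+.5)/12-.5+[258,175]
for e,z in (((200,335),(350,280),106),((195,308),(340,253),106)):
  z=106;L=edge(s,R2(e[0] if len(e)==2 else e[0]),R2(e[1]),half=1);P=onz(s,[L[0]-5*L[1],L[0]+5*L[1]],z);d=P[1]-P[0];print(np.degrees(np.arctan2(d[1],d[0])).round(1),P.round(1).tolist(),L[2])
R=lambda c,k=7.:(np.array(c)+.5)/k-.5+[216,160]
for e in (((481,250),(508,330)),((503,250),(535,330))):
  L=edge(t,R(e[0]),R(e[1]),half=1);P=onz(t,[L[0]-4*L[1],L[0]+4*L[1]],106);d=P[1]-P[0];print('top',np.degrees(np.arctan2(d[1],d[0])).round(1),P.round(1).tolist(),L[2])
E
```

```text
Traceback (most recent call last):
ValueError: too many values to unpack (expected 2)
```

```bash
python3 - <<'E'
from m import *
s=pickle.load(open('side_b8.pkl','rb'));t=pickle.load(open('top4.pkl','rb'))
R2=lambda c:(np.array(c)+.5)/12-.5+[258,175]
for a,b in (((200,335),(350,280)),((195,308),(340,253))):
  L=edge(s,R2(a),R2(b),half=1);P=onz(s,[L[0]-5*L[1],L[0]+5*L[1]],106);d=P[1]-P[0];print(np.degrees(np.arctan2(d[1],d[0])).round(1),P.round(1).tolist(),L[2])
R=lambda c,k=7.:(np.array(c)+.5)/k-.5+[216,160]
for e in (((481,250),(508,330)),((503,250),(535,330))):
  L=edge(t,R(e[0]),R(e[1]),half=1);P=onz(t,[L[0]-4*L[1],L[0]+4*L[1]],106);d=P[1]-P[0];print('top',np.degrees(np.arctan2(d[1],d[0])).round(1),P.round(1).tolist(),L[2])
E
```

```text
16.0 [[541.4, -53.6, 106.0], [564.6, -46.9, 106.0]] 0.05364147
16.4 [[540.2, -44.7, 106.0], [563.6, -37.8, 106.0]] 0.06544711
top -175.7 [[558.9, -38.9, 106.0], [535.8, -40.7, 106.0]] 0.052351803
top -168.5 [[556.7, -49.4, 106.0], [534.2, -54.0, 106.0]] 0.08823973
```

```bash
python3 look.py b9; python3 -c "
from h import *
a=cv2.imread('pics/b8.png').astype(int);b=cv2.imread('pics/b9.png').astype(int);print(abs(a-b).mean())
print(env.job_done())"
```

```text
20.1167 [352.6 -44.9 225.2] [-1.798e+02 -1.000e-01 -7.380e+01] [ 0.5 -0.2 -0.4] [-0.09  0.19  0.03] 27.59390201860522
0.8274222222222222
the job is handed in; nothing more can be done
None
```

I handed the job in at about 20 s of the 67 s allowed, with the screw locked by every check I could make. The hand-in reported no verdict.

**What I did**
- **Strap:** I swung it by its knob over the anchor plate. The plate stood about 10 mm towards the robot from the anchor's middle.
- **Screw in:** I took the red screw from the stand and lowered it through the strap. With it I then drew the strap about 2.5 mm sideways to line up with the plate's slot. It went down through the plate without resistance.
- **Locking:** The collar met the strap at the expected height. I pressed to about 14 N, turned the screw about 75° clockwise until it met light resistance at the stop, let it spring up about 3 mm and released it.

**Last checks**
- **Turn:** The side view shows the blade at 16°, about 75° from the slot.
- **Position:** The side view puts the screw at about (552, -46) mm, close to where the gripper had held it. Measured heights fit the locked rest position.
- **At rest:** Two side pictures about 0.1 s apart were nearly identical, the wrist force was about zero, and the arm was clear of the jig.

**What disagreed or was not confirmed**
- **Camera readings:** The two cameras differ by 2–3 mm. The top view gave the blade a rougher angle of 4–11°, because its side face mixes into the edge. I relied on the side view.
- **Sideways pull:** While I turned the screw under load, the tool drifted about 2 mm in x. It sprang back when I let go.
- **Not measured:** I inferred the strap's pressure on the panel and the exact foot depth from the press force (about 6–8 N just before release). I did not check directly that the bystanders stayed put, but no unexpected contact forces showed.

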